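Roll the head tube onto the layout line

ROBOT

A 7-joint arm with a two-finger parallel gripper is mounted at the origin on the work surface. World frame = base frame: x ahead of the robot, y to its left, z up, the work surface at z = 0. Lengths are in m, angles in rad, forces in N, time in s.
With the tool pointing down it reaches from about 0.4 to 0.875 m from the base axis. Payload 6.5 kg.
Tool frame: the origin (TCP) lies at the very end of the fingers, on their centre line; the grasp point (between the pads) lies 19 mm behind it; z points along the fingers, y is the direction in which the jaws open and shut (so a half turn about z gives the same grasp; the last joint's range is limited). The gripper opens to 88 mm and grips with 3 to 60 N. Pads are 18 mm wide; open, the fingers measure 123 mm over their backs; the gripper's body (75 mm by 187 mm) begins 45 mm behind the grasp point.
Start: joints at [1.199, 0.536, -0.004, 1.538, 0.003, 1.067, -0.071], TCP at [0.196, -0.62, 0.239] pointing down, gripper open.
Joint ranges: [-2.7, 2.7], [-0.37, 2.16], [-1.27, 1.26], [0.24, 2.4], [-1.31, 4.45], [0.19, 1.91], [-2.76, 2.76]. Speed limits (rad/s): [2.39, 2.39, 3.14, 3.14, 3.14, 3.14, 3.14].

INTERFACE

Orientations are given as a unit quaternion [w, x, y, z].
In Python, from bench import robot, move_gripper, solver, state, viewer, workorder gives the robot as it stands. Calls block until the motion is done:
- robot.move_pose(position, orientation): joint-space move of the TCP to a pose.
- robot.move_linear(position, frame=None, rate=0.15): straight line of the TCP; frame=None keeps the orientation; rate is the mean speed in m/s.
- robot.move_j(angles): joint-space move.
- move_gripper(opening): opening from 0.0 (shut) to 1.0 (fully open); the grip force is fixed at half the most; returns when the fingers have stopped.
- robot.sleep(seconds).
- solver.ik(position, orientation): joint angles nearest the present ones, or None.
- state(): the state.
- viewer.read_camera(name): name is "side" or "top"; returns a dict with "color" (480x640x3 uint8, red, green, blue), "z_map" (480x640 float32, m along the optical axis (not along the pixel's ray), 0 where there is no reading), "intrinsics" (3x3 intrinsics, pixels), "cam_to_world" (4x4, takes a point from camera to world coordinates). Camera axes: x right, y down, z forward; pixel columns grow to the right and rows downward; lengths in m; the calibration is good to about 2 mm. A picture is of the moment at which its call begins.
A pose or a line that the arm cannot do raises robot.Unreachable and nothing moves.
- workorder.hand_in(): hands the job in, once; it reports no verdict.
Trained networks look in the newest picture that a camera, given by its name, has taken for a name from the list of things; names that differ only in an ending like _2 or _b are one class to them, and where a whole thing is asked for, a point or a joint stands for the part that bears it (a point fixed in the world has none). Each returns a list of dicts, best first, with "p" (0 to 1); they miss things now and then, are a little off and sometimes report something else, mostly with a low value. They report only what shows in the picture. A call takes as long as a camera call. They do not tell look-alikes from the thing itself.
- viewer.search_frame(name, camera): "location" ([x, y, z] in m, in world coordinates, good to about 4 mm: the middle of the surface that is visible of it).
The state is a dict: "t": time; "qpos": joint angles; "qvel": joint speeds; "tau": joint torques, N m; "ee_pos": TCP position; "ee_rot": TCP orientation; "wrist_force": force on the tool from outside, world axes, zero at the start; "moment": the same for the moment, N m; "gripper_width": opening from 0.0 (shut) to 1.0 (fully open).
Only numpy, scipy, OpenCV 4.12 (cv2) and the standard library are available. Lean on these libraries where they do the work, as an engineer would, in place of code of your own. Each camera call takes 0.05 s, during which the arm holds its last target.

TASK

Roll the brass head tube across the green-faced marking-out board, with closed fingertips pressing on its top, until it lies along the white layout line and covers it from one end of the tube to the other, then take the hand away and leave it lying still. Do not grip the tube, reach down its sides or lift it, and leave everything else on the desk where it is.

Things in the scene. Friction and masses are not known exactly. Their poses are not given: they have to be found in the camera images.
- tube: Brass tube (head blank), 130 mm long, 19 mm across, about 56 g, lying on the board within 3 degrees of the line's direction, 50 to 85 mm to one side. Origin: mid-tube, on its axis, 9.5 mm above the green face. x runs along the tube; y, z turn as it rolls. Under a finger pressed on top it rolls at half the finger's speed, so the finger runs ahead: use repeated short strokes. It stops when let go.
- tube_end_a (a point): Centre of the tube's end face at its own +x end, 65 mm from the middle, on the axis.
- tube_end_b (a point): Centre of the tube's end face at its own -x end, 65 mm from the middle, on the axis.
- line (a point): Middle of the white layout line, at the height of the green linoleum face. The white line is 200 mm long and 4 mm wide and runs along this frame's x axis, with short cross ticks; y points across it, the way the tube has to roll (either sense); z is up.
- mark_board: Marking-out board fixed to the desk, 240 mm (its x) by 260 mm (its y), green linoleum face 18 mm above the desk; lips 8 mm wide stand 5 mm above the green face along its two y edges. Origin: centre of its underside, below the middle of the line; axes parallel to those of the line.
- gauge_disc: Round steel gauge disc, 40 mm across, 8 mm thick, lying on the board, on the other side of the line from the tube, its centre 50 to 85 mm from the line. Origin: centre of its underside. Not to be moved.
- whistle: Tarnished whistle lying on the desk along its own x axis, 291 mm long, 13 mm thick (17 mm wide at the dark green mouthpiece at its -x end). Origin on the underside, 146 mm from the mouthpiece end. Not to be moved.
- tube_cutter: Brass tube cutter lying on the desk, about 100 by 28 by 18 mm, knob at its +x end. Origin on the underside. Not to be moved.
- maple_plug: Cracked maple plug standing on the desk, 17 mm across, 32 mm tall. Origin: centre of its underside. Not to be moved.
- wax_jar: Amber wax jar on the desk, 52 mm across, 50 mm tall. Origin: centre of its underside. Not to be moved.
- flat_file: Flat file on the desk, 210 mm long, 20 mm wide, 16 mm thick, wooden handle at its -x end. Origin on the underside at the handle's ferrule. Not to be moved.
There are look-alikes about, which are no part of the job. What is shaped like the tube but blue is not meant.

How it is judged:
By the outcome, as a careful person would: the job done as asked, in the order asked, and still so for the second after the job is handed in, with the robot touching nothing.
It also fails if it takes over 45 s, if anything falls off the work surface, if the arm or the gripper's body presses on something with over 40 N, if the wrist force passes 120 N, or if a joint passes its speed limit or range.

## Working session

There is one attempt and no reset: what is moved stays moved. The work goes in short steps, each a Python script; the robot and the scene stay as the last script left them, time stands still between calls to the robot, and variables do not carry over. Pictures are saved under pics/ and viewed, and the job is handed in when it is done.

```bash
mkdir -p pics; ls
cat > h.py <<'E'
import numpy as np, cv2
from bench import robot, move_gripper, solver, state, viewer, workorder
def shot(cam,fn):
    d=viewer.read_camera(cam); cv2.imwrite('pics/'+fn,d['color'][:,:,::-1]); return d
def w2p(d,P):
    T=np.linalg.inv(d['cam_to_world']); p=T[:3,:3]@np.array(P)+T[:3,3]; q=d['intrinsics']@p; return q[:2]/q[2]
def p2w(d,uv,z):
    K=d['intrinsics'];T=d['cam_to_world']
    r=T[:3,:3]@(np.linalg.inv(K)@np.array([uv[0],uv[1],1.])); o=T[:3,3]
    return o+r*(z-o[2])/r[2]
E
python3 - <<'E'
from h import *
for c in('top','side'):
    d=shot(c,c+'0.png'); print(d['intrinsics'].tolist(),d['cam_to_world'].round(3).tolist())
    for n in('tube','mark_board','gauge_disc','tube_end_a'):
        print(c,n,[(np.round(r['location'],3).tolist(),round(r['p'],2)) for r in viewer.search_frame(n,c)][:4])
s=state();print(s['t'],s['ee_rot'],s['wrist_force'])
E
```

```text
pics
[[517.0113030943703, 0.0, 317.1728753267253], [0.0, 517.0113030943703, 249.4323434033395], [0.0, 0.0, 1.0]] [[0.01, -0.989, 0.149, 0.417], [-1.0, -0.013, -0.017, -0.047], [0.019, -0.148, -0.989, 1.073], [0.0, 0.0, 0.0, 1.0]]
top tube [([0.802, 0.103, 0.018], 0.94), ([0.318, 0.152, 0.018], 0.8), ([0.53, 0.066, 0.034], 0.74)]
top mark_board [([0.547, -0.018, 0.02], 0.64), ([0.45, -0.341, 0.014], 0.37)]
top gauge_disc [([0.55, -0.086, 0.024], 0.67)]
top tube_end_a [([0.531, 0.065, 0.032], 0.92), ([0.314, 0.146, 0.015], 0.89), ([0.8, 0.104, 0.017], 0.84)]
[[474.01268907701734, 0.0, 318.43872242445434], [0.0, 474.01268907701734, 239.86052232022584], [0.0, 0.0, 1.0]] [[-0.9, -0.274, 0.339, 0.166], [-0.436, 0.581, -0.687, 0.782], [-0.009, -0.766, -0.642, 0.8], [0.0, 0.0, 0.0, 1.0]]
side tube [([0.525, 0.068, 0.032], 0.97), ([0.306, 0.156, 0.02], 0.74), ([0.8, 0.114, 0.016], 0.68)]
side mark_board [([0.538, 0.01, 0.021], 0.72)]
side gauge_disc [([0.549, -0.082, 0.028], 0.72), ([0.475, 0.325, 0.012], 0.31)]
side tube_end_a [([0.799, 0.115, 0.019], 0.85), ([0.312, 0.155, 0.015], 0.69), ([0.525, 0.068, 0.035], 0.67)]
0.5 [-3.83786809e-05  9.88329855e-01  1.52328904e-01 -3.59389640e-05] [ 0.69833133 -0.63380211  0.02021841]
```

View pics/top0.png

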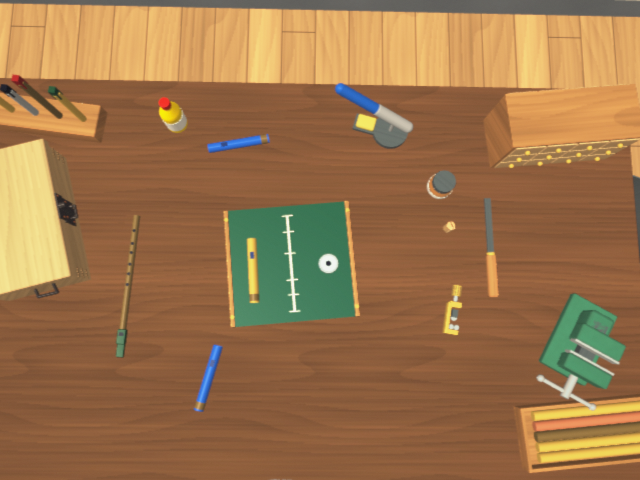

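View pics/side0.png

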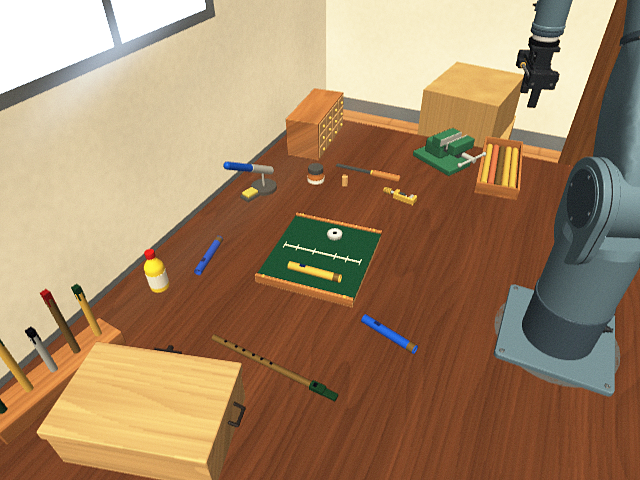

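The top view shows the tube at about (253,270), the line from (288,215) to (295,311) and the disc at (328,263). The blue look-alikes are off the board. Next I'll measure these precisely.

```bash
cat >> h.py <<'E'
def cloud(d):
    z=d['z_map'];v,u=np.mgrid[0:480,0:640];K=d['intrinsics'];T=d['cam_to_world']
    p=np.stack([(u-K[0,2])/K[0,0]*z,(v-K[1,2])/K[1,1]*z,z],-1)
    return p@T[:3,:3].T+T[:3,3]
def big(m):
    n,l,s,c=cv2.connectedComponentsWithStats(m.astype(np.uint8)); return l==1+np.argmax(s[1:,4])
def measure(d,verbose=True):
    C=cloud(d); rgb=d['color'].astype(int); hsv=cv2.cvtColor(d['color'],cv2.COLOR_RGB2HSV).astype(int)
    roi=(abs(C[...,0]-.545)<.125)&(abs(C[...,1]+.01)<.112)&(C[...,2]<.06)
    g=roi&(hsv[...,0]>60)&(hsv[...,0]<95)&(hsv[...,1]>100)&(hsv[...,2]<140)
    gz=np.median(C[g][:,2])
    w=roi&(hsv[...,1]<110)&(hsv[...,2]>110)
    n,l,s,c=cv2.connectedComponentsWithStats(cv2.dilate(w.astype(np.uint8),np.ones((3,3),np.uint8)))
    ext=[max(x[2],x[3]) for x in s[1:]]; k=1+np.argmax(ext); lm=(l==k)&w
    v,u=np.nonzero(lm); L=np.array([p2w(d,(a,b),.018) for a,b in zip(u,v)])
    t=roi&(hsv[...,0]<28)&(hsv[...,1]>120)&(abs(C[...,1]+.01)<.105)&(C[...,2]>.022)
    t=big(cv2.morphologyEx(t.astype(np.uint8),cv2.MORPH_CLOSE,np.ones((5,5),np.uint8)))
    v,u=np.nonzero(t); A=np.array([p2w(d,(a,b),.0275) for a,b in zip(u,v)])
    out={}
    for nme,P in(('line',L),('tube',A)):
        m=P[:,:2].mean(0);U,S,V=np.linalg.svd(P[:,:2]-m,full_matrices=False);dr=V[0]*np.sign(V[0][0])
        if nme=='line':
            for _ in range(4):
                q=(P[:,:2]-m)@np.array([-dr[1],dr[0]]);P=P[abs(q)<.0045];m=P[:,:2].mean(0);V=np.linalg.svd(P[:,:2]-m,full_matrices=False)[2];dr=V[0]*np.sign(V[0][0])
        s=(P[:,:2]-m)@dr; q=(P[:,:2]-m)@np.array([-dr[1],dr[0]])
        c=m+dr*(s.min()+s.max())/2
        out[nme]=(c,dr,np.degrees(np.arctan2(dr[1],dr[0])))
        if verbose: print(nme,c.round(4),'ang',out[nme][2].round(2),'len',np.ptp(s).round(4),'wid',np.ptp(q).round(4),len(P))
    Z=C[t]; print('greenz',gz.round(4),'tubetop',np.percentile(Z[:,2],[50,95]).round(4))
    lc,ld,_=out['line'];n=np.array([-ld[1],ld[0]]);tc,td,_=out['tube']
    e=[(tc+k*.065*td-lc)@n for k in(-1,0,1)]
    print('offset mm near/mid/far',np.round(np.array(e)*1e3,1),'along',round(1e3*(tc-lc)@ld,1))
    out['e']=e; return out
E
python3 - <<'E'
from h import *
for c in('top','side'):
    d=viewer.read_camera(c); print(c); measure(d)
    im=d['color'][:,:,::-1]; cr=im[190:340,210:370] if c=='top' else im[205:310,245:395]
    cv2.imwrite(f'pics/{c}z.png',cv2.resize(cr,None,fx=4,fy=4,interpolation=cv2.INTER_CUBIC))
E
```

```text
top
line [0.4643 0.0602] ang 45.65 len 0.1225 wid 0.0079 93
tube [0.5307 0.0651] ang 3.96 len 0.1308 wid 0.0188 556
greenz 0.0179 tubetop [0.0354 0.0391]
offset mm near/mid/far [ -0.9 -44.1 -87.4] along 49.9
side
line [ 0.5503 -0.0123] ang 5.76 len 0.2008 wid 0.0086 182
tube [0.5334 0.063 ] ang 4.02 len 0.1375 wid 0.0275 427
greenz 0.0205 tubetop [0.036  0.0408]
offset mm near/mid/far [78.6 76.6 74.6] along -9.2
```

View pics/topz.png

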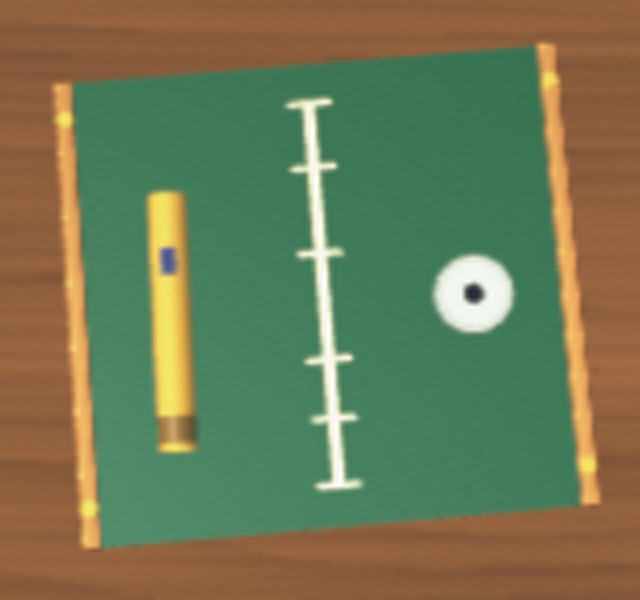

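```bash
sed -i "s/w=roi&(hsv\[...,1\]<110)&(hsv\[...,2\]>110)/w=roi\&(hsv[...,1]<80)\&(hsv[...,2]>130)\&(abs(C[...,1]+.012)<.05)/" h.py
cat >> h.py <<'E'
def quat(yawy):  # tool down, tool y axis at angle yawy (deg)
    a=np.radians(yawy+90)/2; return np.array([0,np.cos(a),np.sin(a),0.])
E
python3 - <<'E'
from h import *
for c in('top','side'):
    d=viewer.read_camera(c); print(c); o=measure(d)
for y in(5.7,185.7):
    for p in((.535,.075,.15),(.55,0,.04)):
        print(y,solver.ik(p,quat(y)))
E
```

```text
top
line [ 0.5477 -0.0109] ang 5.57 len 0.2039 wid 0.009 431
tube [0.5305 0.0651] ang 3.83 len 0.1311 wid 0.0187 562
greenz 0.0179 tubetop [0.0355 0.0391]
offset mm near/mid/far [79.3 77.3 75.4] along -9.8
side
line [ 0.5503 -0.0123] ang 5.7 len 0.2008 wid 0.0089 178
tube [0.534  0.0632] ang 4.13 len 0.1363 wid 0.0277 431
greenz 0.0205 tubetop [0.0361 0.0409]
offset mm near/mid/far [78.5 76.7 74.9] along -8.7
5.7 [ 0.279675    0.5593514  -0.65787489  1.87319597  0.44286049  0.85891189
 -0.50113408]
5.7 [ 0.29062784  0.72214343 -0.49256889  1.89377987  0.53557377  0.65921556
 -0.43135995]
185.7 [-0.97909494  0.75554502  1.09073209  1.94378076 -0.82443712  0.97623624
 -2.52676734]
185.7 [-0.81012713  1.03537969  1.08040066  1.95694968 -1.17157857  0.96745977
 -2.15807866]
```

```bash
cat >> h.py <<'E'
def stroke(c,yaw0,yaw1,d,zt,back=.007,rate=.06,ahead=None):
    """c: tube mid xy; rolls tube by d along -n (d>0)"""
    n=np.array([-np.sin(np.radians(yaw0)),np.cos(np.radians(yaw0))])
    p0=c+n*back; p1=p0-n*2*d
    robot.move_linear([*p0,.047],quat(yaw0),rate=.2)
    robot.move_linear([*p0,zt],rate=.05)
    f0=state()['wrist_force'].round(1)
    robot.move_linear([*p1,zt],quat(yaw1),rate=rate)
    s=state(); f1=s['wrist_force'].round(1)
    robot.move_linear([*p1,.047],rate=.08)
    print('f',f0,f1,'ee',s['ee_pos'].round(4),'t',round(state()['t'],2))
E
python3 - <<'E'
from h import *
c=np.array([.5315,.0643]);y=3.95
n=np.array([-np.sin(np.radians(y)),np.cos(np.radians(y))])
robot.move_pose([*(c+n*.007),.12],quat(y)); move_gripper(0.0)
print(state()['t'],state()['gripper_width'])
robot.move_linear([*(c+n*.007),.045],rate=.12)
print(state()['wrist_force'].round(2),state()['ee_pos'])
for z in(.0385,.0375,.0365,.0355,.0345):
    robot.move_linear([*(c+n*.007),z],rate=.04); s=state(); print(z,s['ee_pos'].round(4),s['wrist_force'].round(2))
    if abs(s['wrist_force'][2])>5: break
print(state()['t'])
shot('side','s1.png')
im=cv2.imread('pics/s1.png')[180:330,230:410]; cv2.imwrite('pics/s1z.png',cv2.resize(im,None,fx=4,fy=4,interpolation=cv2.INTER_CUBIC))
E
```

```text
4.7417 0.007749521564493499
[-0.2  -0.08  0.21] [0.53143491 0.07150553 0.04543499]
0.0385 [0.531  0.0712 0.0386] [-0.84  0.52 -0.2 ]
0.0375 [0.531  0.0713 0.0376] [ 0.48 -0.88 -0.86]
0.0365 [0.5311 0.0715 0.0373] [-2.7  -0.88  9.99]
6.3333
```

View pics/s1z.png

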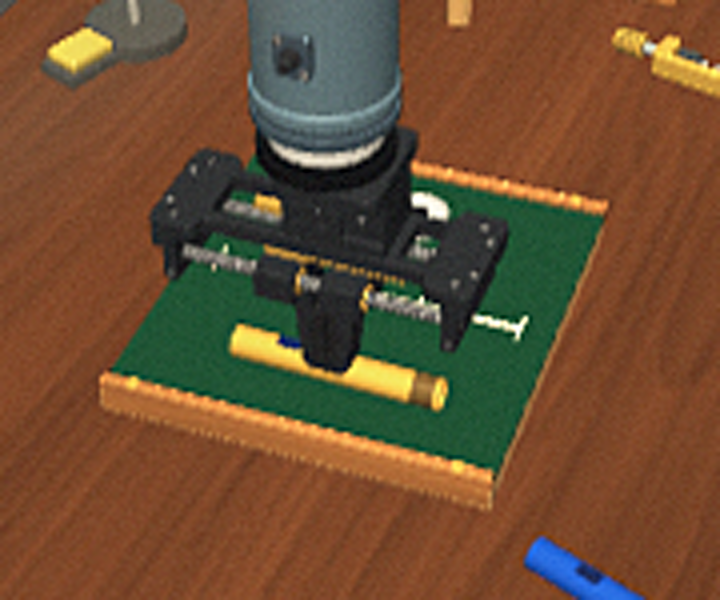

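The side view shows the closed fingertips resting on top of the middle of the tube, which hasn't moved. Force is 10 N. First stroke:

Run:
```python
from h import *
c=np.array([.5315,.0643])
stroke(c,3.95,4.4,.012,.0363)
for cam in('side','top'):
    d=shot(cam,cam+'2.png'); 
    try: o=measure(d)
    except Exception as e: print(e)
```

```text
f [-4.1  0.1 19.9] [-3.8 -2.2 19.4] ee [0.5333 0.0475 0.0371] t 7.83
line [ 0.4969 -0.0177] ang 5.68 len 0.0934 wid 0.0082 84
tube [0.5348 0.0509] ang 3.56 len 0.1364 wid 0.0275 439
greenz 0.0205 tubetop [0.0363 0.0408]
offset mm near/mid/far [66.9 64.5 62.1] along 44.6
attempt to get argmax of an empty sequence
```

```bash
cat >> h.py <<'E'
LC=np.array([.549,-.0116]);LA=5.65
def side_tube(fn):
    d=shot('side',fn); o=measure(d,False)
    c,_,a=o['tube']; a-=.2; c=c-np.array([.0025,-.0011])  # side->mean of both cameras
    n=np.array([-np.sin(np.radians(LA)),np.cos(np.radians(LA))])
    print('tube',c.round(4),'ang',round(a,2),'off',round(1e3*(c-LC)@n,1)); return c,a
E
python3 - <<'E'
from h import *
c,a=side_tube('s3.png')
for i in range(2):
    t=np.array([np.cos(np.radians(a)),np.sin(np.radians(a))])
    stroke(c-.022*t,a,a+2.5,.012,.0363)
    c,a=side_tube(f's4{i}.png')
E
```

```text
greenz 0.0205 tubetop [0.0361 0.0405]
offset mm near/mid/far [66.8 64.5 62.1] along 44.6
tube [0.5318 0.052 ] ang 3.33 off 65.0
f [-4.   0.  17.1] [-2.3 -1.1 15.6] ee [0.5126 0.0333 0.0371] t 9.46
greenz 0.0205 tubetop [0.036  0.0409]
offset mm near/mid/far [54.  52.  49.9] along -62.1
tube [0.5333 0.0397] ang 3.56 off 52.6
f [-3.8 -0.4 18.7] [-2.4 -1.3 16.7] ee [0.5131 0.0208 0.0371] t 10.96
greenz 0.0205 tubetop [0.036  0.0408]
offset mm near/mid/far [41.9 39.9 37.9] along -60.0
tube [0.5341 0.0277] ang 3.68 off 40.6
```

Run:
```python
from h import *
c,a=side_tube('s5.png')
for i in range(2):
    t=np.array([np.cos(np.radians(a)),np.sin(np.radians(a))])
    stroke(c-.043*t,a,a+4,.012 if i==0 else .011,.0363)
    c,a=side_tube(f's6{i}.png')
```

```text
greenz 0.0205 tubetop [0.0363 0.0408]
offset mm near/mid/far [42.  40.1 38.2] along -59.9
tube [0.5342 0.0276] ang 3.87 off 40.5
f [-3.2 -0.1 17.6] [-2.7 -1.5 17.8] ee [0.4939 0.0072 0.0371] t 12.53
greenz 0.0205 tubetop [0.036  0.0406]
offset mm near/mid/far [30.3 28.2 26.1] along -46.2
tube [0.5345 0.0156] ang 3.54 off 28.5
f [-3.6 -0.4 19.8] [-3.3 -0.4 18.3] ee [ 0.4933 -0.0029  0.0371] t 13.99
greenz 0.0205 tubetop [0.0358 0.0402]
offset mm near/mid/far [32.2 25.  17.7] along -91.7
tube [0.5352 0.0047] ang 3.94 off 17.6
```

Run:
```python
from h import *
c,a=side_tube('s7.png')
t=np.array([np.cos(np.radians(a)),np.sin(np.radians(a))])
stroke(c-.02*t,a-4,a+6,.0105,.0358)
c,a=side_tube(f's8.png')
robot.move_linear([c[0],c[1]+.0,.2],rate=.2)
robot.move_pose([.45,-.25,.25],quat(3.9))
print(state()['t'])
d=shot('top','t8.png'); 
im=cv2.imread('pics/t8.png')[190:340,210:370]; cv2.imwrite('pics/t8z.png',cv2.resize(im,None,fx=4,fy=4,interpolation=cv2.INTER_CUBIC))
c,a=side_tube('s9.png')
o=measure(d); n=np.array([-np.sin(np.radians(LA)),np.cos(np.radians(LA))])
print('top vs top line',1e3*(o['tube'][0]-np.array([.5477,-.0109]))@n, o['tube'][2]-5.57)
```

```text
greenz 0.0205 tubetop [0.036  0.0411]
offset mm near/mid/far [22.  19.2 16.4] along -92.5
tube [0.5352 0.0048] ang 4.11 off 17.7
f [-6.5 -0.2 24.4] [-2.5 -1.1 20.4] ee [ 0.5165 -0.0112  0.0371] t 15.54
greenz 0.0205 tubetop [0.0361 0.0408]
offset mm near/mid/far [10.6  7.4  4.2] along -91.5
tube [ 0.5364 -0.0062] ang 3.36 off 6.7
17.5417
greenz 0.0205 tubetop [0.0362 0.0405]
offset mm near/mid/far [13.3  8.8  4.3] along -91.3
tube [ 0.5364 -0.0063] ang 3.3 off 6.5
line [ 0.4851 -0.0193] ang 1.31 len 0.0773 wid 0.0085 116
tube [ 0.5357 -0.0046] ang 3.79 len 0.1309 wid 0.0178 536
greenz 0.0179 tubetop [0.0355 0.039 ]
offset mm near/mid/far [10.7 13.5 16.3] along 50.9
top vs top line 7.441950915675213 -1.7844902526483133
```

View pics/t8z.png

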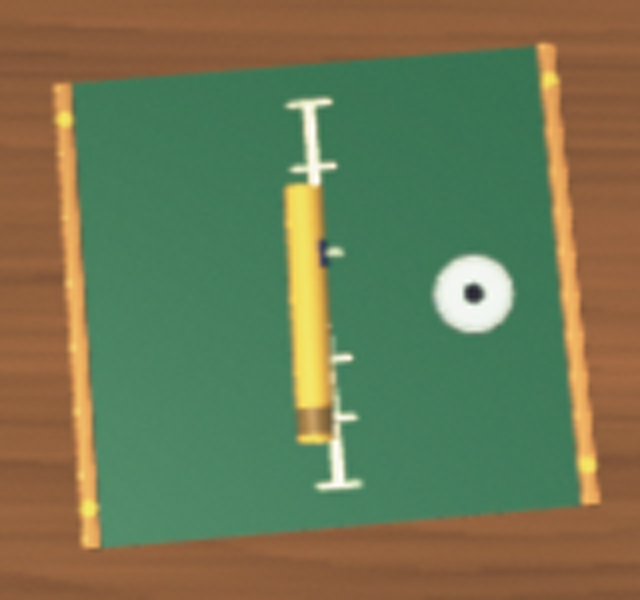

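The top view shows the tube's right edge on the line, so about 7 mm is left to roll. The tube is skewed by about 1.8°, which means ±2 mm at its ends. One more stroke.

Run:
```python
from h import *
c=np.array([.536,-.0055]);a=3.75
robot.move_pose([*(c+[0,.007]),.1],quat(a))
stroke(c+np.array([-.02,-.0013]),a,a+2,.007,.0363)
p=state()['ee_pos']; robot.move_linear([p[0],p[1],.2],rate=.2)
robot.move_pose([.45,-.25,.25],quat(3.9))
d=shot('top','t10.png'); 
im=cv2.imread('pics/t10.png')[190:340,210:370]; cv2.imwrite('pics/t10z.png',cv2.resize(im,None,fx=4,fy=4,interpolation=cv2.INTER_CUBIC))
try: side_tube('s10.png')
except Exception as e: print(e)
im=cv2.imread('pics/s10.png')[205:310,245:395]; cv2.imwrite('pics/s10z.png',cv2.resize(im,None,fx=4,fy=4,interpolation=cv2.INTER_CUBIC))
o=measure(d); n=np.array([-np.sin(np.radians(LA)),np.cos(np.radians(LA))])
print('top vs top line',1e3*(o['tube'][0]-np.array([.5477,-.0109]))@n, o['tube'][2]-5.57,state()['t'])
```

```text
f [0.7 0.  5.2] [1.5 0.3 5.9] ee [ 0.5184 -0.0143  0.0373] t 20.27
greenz 0.0206 tubetop [0.0362 0.0408]
offset mm near/mid/far [ 3.2 -0.  -3.2] along -91.0
tube [ 0.5365 -0.0134] ang 3.22 off -0.5
line [ 0.6268 -0.0033] ang 5.77 len 0.0451 wid 0.0088 93
tube [ 0.5359 -0.0119] ang 3.99 len 0.1309 wid 0.0188 558
greenz 0.0179 tubetop [0.0355 0.0391]
offset mm near/mid/far [ 2.7  0.6 -1.4] along -91.3
top vs top line 0.20848957736410162 -1.579733796899613 22.275
```

View pics/t10z.png

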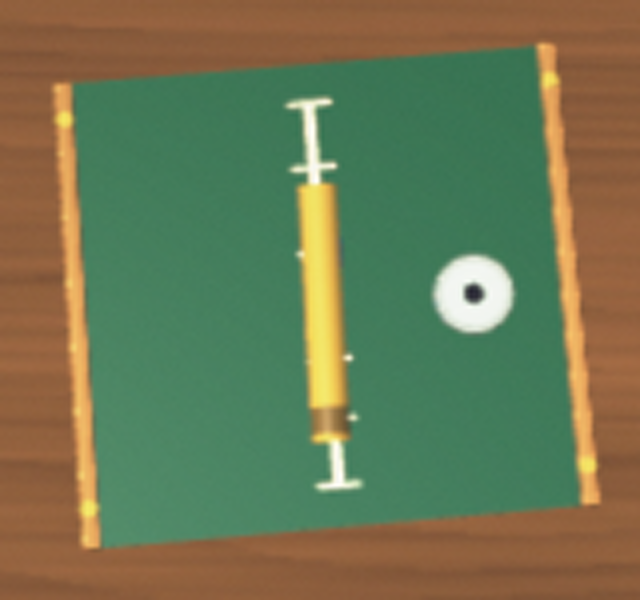

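View pics/s10z.png

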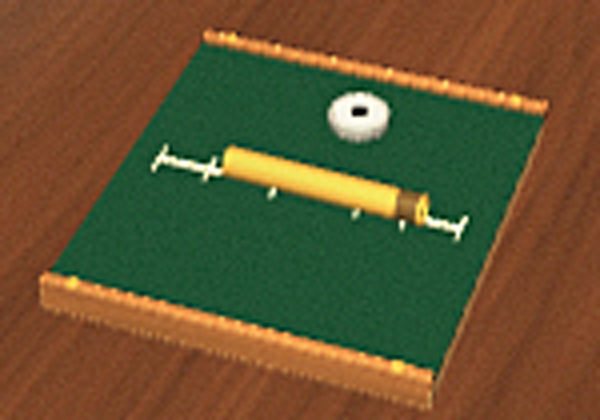

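Both views show the line coming out from under each end face of the tube and none of it visible alongside. The hand is clear and the disc hasn't moved, so I'm handing in.

Run:
```python
from h import *
workorder.hand_in(); print(state()['t'])
```

```text
the job is handed in; nothing more can be done
the job is handed in; nothing more can be done
```

The brass tube now lies on the white layout line and covers it from one end of the tube to the other. I handed the job in at about 22 s.

- **What I did:** I rolled the tube about 77 mm in seven short strokes, pressing on its top with closed fingertips. The vertical force read between strokes was 5–25 N. Then I lifted the hand clear.
- **Position check:** the middle of the tube is within about 0.5 mm of the line (top camera +0.2 mm, side camera −0.5 mm). The line shows beyond both ends of the tube and nowhere alongside it. The gauge disc is in the same place in the pictures, and I saw no contact with anything else.
- **What did not work:** the tube started about 1.8° askew to the line, and my attempts to twist it straight had almost no effect. It is still 1.6° off by the top camera and about 2.4° by the side camera. That puts the ends about 2–3 mm to either side of the line, within the tube's 9.5 mm half-width.

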